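# Load the plate dispenser: square the plate into its corner, stand the wash bottle

### The job

Get the plate dispenser ready to run: push the well plate, which lies loosely on the loading carriage, gently along the bed until it sits square and flush in the corner between the long fence and the end stop, without shoving the carriage in. Stand the tall wash bottle upright in the free half of the bottle tray, beside the jar, and leave the jar, the other bottles and the tip box where they are.

Things in the scene. Friction and masses are not known exactly. Their poses are not given: they have to be found in the camera images.
- dispenser: The fixed plate dispenser. Origin on the table; z up. Over it lies its open carriage: a dark flat bed 60 mm up, x -67 to 57 mm. Long fence: steel bar along y on the far side, inner face at x = 57.5 mm. End stop (end_stop): steel bar along x at the bed's -y end. Both 10 mm high and thick. Behind the stop, the beige housing (240 mm high, pump to 301 mm): x -160 to 160, y -130 to -430 mm.
- bed_middle (a point): Fixed point at the dispenser's origin, 60 mm up at bed level; same axes. The carriage slides along y under it and was left anywhere from fully out to 35 mm in, which is not measured: feel or look for the end stop, whose inner face is at y = -87.5 to -122.5 mm. A belt holds the carriage: it gives way at about 7 N towards -y and stays where it is shoved; along x it is rigid.
- well_plate: The pale 24-well plate lying loosely on the dispenser's carriage: a flat slab 85.5 (its x) by 127.8 (its y) by 14.4 mm high, 0.09 to 0.2 kg, too wide to grip. Origin: centre of its underside. It starts 12 to 28 mm short of the long fence and 15 to 80 mm short of the end stop, turned by up to 10 degrees; home, its axes lie along the dispenser's.
- plate_corner (a point): The plate's own corner, at its underside, that belongs in the corner of the fences: 42.75 mm along +x and 63.9 mm along -y from the plate's origin, axes as the plate's. When the plate is flush on the long fence this point is at x = 57.5 mm in the dispenser's frame; its y then depends on where the carriage stands.
- wash_bottle: The tallest bottle, white plastic with a paper band: round body 62 mm in diameter up to 100 mm, shoulder to a 25 mm neck at 122 mm, ribbed round screw cap 34 mm in diameter from 142 mm up to its top at 172 mm; 0.2 to 0.4 kg. Origin: centre of its underside, z up. It stands on the table.
- tray_place (a point): Centre of the free half of the bottle tray, on the tray's inner floor, 4 mm above the table. The grey tray is 110 (x) by 210 (y) mm outside with a rim 14 mm high and 4 mm thick; this point is 50 mm along the tray's -y from the tray's centre; axes as the tray's.
- waste_jar: Bystander: squat glass jar, 72 mm in diameter, 95 mm high, standing in the other half of the tray, about 52 mm along tray +y from the tray's centre. Origin: centre of its underside.
- short_bottle: Bystander: white bottle 60 mm in diameter, 105 mm high, on the table. Origin: centre of its underside.
- dropper: Bystander: amber dropper bottle 42 mm in diameter, 85 mm high, on the table. Origin: centre of its underside.
- tip_box: Bystander: box of pipette tips, 85 by 120 by 63 mm high, on the table between the dispenser and the bottles. Origin: centre of its underside.
Mind the look-alikes: they are no part of the job. What is shaped like the wash_bottle but purple is not meant.

How it is judged:
By the outcome, as a careful person would: the job done as asked, in the order asked, and still so for the second after the job is handed in, with the robot touching nothing.
It also fails if it takes over 62 s, if anything falls off the work surface, if the arm or the gripper's body presses on something with over 40 N, if the wrist force passes 120 N, or if a joint passes its speed limit or range.

### The arm

A 6-joint arm with a two-finger parallel gripper is mounted at the origin on the work surface. World frame = base frame: x ahead of the robot, y to its left, z up, the work surface at z = 0. Lengths are in mm, angles in degrees, forces in N, time in s.
With the tool pointing down it reaches from about 350 to 850 mm from the base axis. Payload 8.1 kg.
Tool frame: the origin (TCP) lies at the very end of the fingers, on their centre line; the grasp point (between the pads) lies 19 mm behind it; z points along the fingers, y is the line along which they close (so a half turn about z gives the same grasp; the last joint's range is limited). The gripper opens to 85 mm and grips with 20 to 120 N. Pads are 22 mm wide; open, the fingers measure 114 mm over their backs; the gripper's body (76 mm by 85 mm) begins 54 mm behind the grasp point. The pads swing forward as they close: fully open they stand 13 mm farther back than shut.
Start: joints at [69.362, 7.471, 85.268, -0, 87.261, -4.893], TCP at [162.791, 577.498, 231.292] pointing down, gripper open.
Joint ranges: [-169.43, 169.43], [-51.17, 129.36], [1.28, 143.12], [-76.62, 256.62], [0, 156.53], [-152.29, 152.29]. Speed limits (degrees/s): [136.94, 136.94, 159.86, 180, 180, 180].

### API

Orientations are given as [roll, pitch, yaw] about the fixed x, y, z axes, in that order (R = Rz(yaw) Ry(pitch) Rx(roll)).
In Python, from bench import * gives the robot as it stands.
- The arm moves only by the tool play_rows, never from a script. Its argument "increments" is a list of rows, each a list of 3 entries, a list of its own where there are three numbers: the gripper's target within -1 to 1 (fully open at 1, half-way at 0, shut at -1), then the shift along the tool's x, y, z in mm, then the turn about the tool's z in rad. A call has 1 to 12 rows; each row shifts and turns the commanded pose from where the row before left it, along the tool's axes as they then stand; what a row does not reach is not made up. A row lasts 1/12 s, in which the tool goes at most 41.7 mm and 7.16 degrees, less where a joint would pass 70% of its speed; a pose out of reach is approached as far as the arm can. A call is refused whole if a number of a shift passes 41.7 or a number of a turn 0.125, either way. A call with a gripper value outside its range is refused whole. The fingers move at their own pace and stop on an object; "force" is the grip in N (left out, the last holds). Time passes only in rows, so rows that do not move let the fingers close. It gives the time, the measured TCP pose, the force, the opening and the grip force at its end, in the units of the state.
- sense(): the state, without advancing time (a new reading comes with each control period).
- snapshot(name): name is "side" or "top" or "wrist"; returns a dict with "color" (400x640x3 uint8, red, green, blue), "intrinsics" (3x3 intrinsics, pixels), "world_from_camera" (4x4, takes a point from camera to world coordinates). Camera axes: x right, y down, z forward; pixel columns grow to the right and rows downward; lengths in mm; the calibration is good to about 2 mm. A picture is of the moment at which its call begins. There is no depth.
- hand_in(): hands the job in; it is judged then, once.
Trained networks look in a picture, given as the dict that the camera call returned (one of the last four; its "shot" number tells which), for a name from the list of things; names that differ only in an ending like _2 or _b are one class to them, and where a whole thing is asked for, a point or a joint stands for the part that bears it (a point fixed in the world has none). Each returns a list of dicts, best first, with "p" (0 to 1); they miss things now and then, are a little off and sometimes report something else, mostly with a low value. They report only what shows in the picture. A call takes as long as a camera call. They do not tell look-alikes from the thing itself.
- find_in(query, picture): "xyz" ([x, y, z] in mm, in the coordinates of the camera as it stood for that picture, good to about 4 mm: the middle of the surface that is visible of it).
- regions_of(query, picture): "mask" (400x640 bool, what is visible of it).
- pinpoint(query, picture): "xyz" ([x, y, z] in mm, in the coordinates of the camera as it stood for that picture, good to about 4 mm: a listed point, or the origin of a listed thing).
The state is a dict: "time": time; "joint_pos": joint angles; "qd": joint speeds; "joint_efforts": joint torques, N m; "tool_pos": TCP position; "tcp_rot": TCP orientation; "ft_force": force on the tool from outside, world axes, zero at the start; "wrist_torque": the same for the moment, N m; "finger_gap": finger opening in mm; "grip_force": force on a finger pad.
Only numpy, scipy, OpenCV 4.12 (cv2) and the standard library are available. Lean on these libraries where they do the work, as an engineer would, in place of code of your own. Each camera call takes 0.05 s, during which the arm holds its last target. There are 200 camera calls.

## Working session

There is one attempt and no reset: what is moved stays moved. The work goes in short steps, Python scripts to look and compute and a tool call to move; the robot and the scene stay as the last step left them, time stands still between calls to the robot, and variables do not carry over. Pictures are saved under pics/ and viewed, at most 10 in all, crops included, and the job is handed in when it is done.

Besides the shell and the picture viewer there is one more tool, called after ">>>" as name([rows], argument=value, ...), one row to a line, values as JSON. play_rows: Moves the arm, as the interface text tells. Its arguments: {"type":"object","properties":{"increments":{"type":"array","items":{"type":"array"}},"force":{"type":"number"}},"required":["increments"]}

```bash
mkdir -p pics
cat > h.py <<'E'
from bench import *
import numpy as np, cv2
np.set_printoptions(precision=1,suppress=True)
def w(p,s): return (s["world_from_camera"]@np.r_[p,1])[:3]
def px(P,s):
    c=np.linalg.inv(s["world_from_camera"])@np.r_[P,1]; q=s["intrinsics"]@c[:3]; return q[:2]/q[2]
def onz(u,v,z,s):
    M=s["world_from_camera"]; d=M[:3,:3]@np.linalg.inv(s["intrinsics"])@[u,v,1]; o=M[:3,3]
    return o+d*(z-o[2])/d[2]
def save(s,n,crop=None,k=1):
    im=s["color"][:,:,::-1]
    if crop: a,b,c,d=crop; im=im[b:d,a:c]
    cv2.imwrite("pics/"+n+".png",cv2.resize(im,None,fx=k,fy=k,interpolation=cv2.INTER_CUBIC))
E
python3 - <<'E'
from h import *
for n in ("top","side"):
    s=snapshot(n); save(s,n+"0"); print(n,s["world_from_camera"][:3,3])
    for q in ["dispenser","well_plate","plate_corner","wash_bottle","tray_place","waste_jar","short_bottle","dropper","tip_box","bed_middle","end_stop"]:
        try: r=pinpoint(q,s)
        except Exception as e: print(q,e); continue
        for x in r[:3]:
            P=w(x["xyz"],s); print(q,round(x["p"],2),P,px(P,s))
print(sense()["tcp_rot"])
E
```

```text
top [ 301.1  101.1 1136.9]
well_plate 0.74 [ 590.9 -177.8   56.1] [431.  190.7]
plate_corner 0.88 [ 639.5 -228.9   60.9] [451.7 171.2]
plate_corner 0.17 [433.2  30.1   2.9] [343.6 257.1]
wash_bottle 0.93 [494.6 478.6   0.6] [163.6 230. ]
wash_bottle 0.66 [584.6 381.   -1.2] [205.3 195.8]
tray_place 0.86 [626.1 140.   -0.7] [300.6 181.3]
waste_jar 0.65 [610.1 243.7   3.5] [259.6 186.3]
short_bottle 0.98 [461.3 365.8   2.4] [207.9 243.8]
short_bottle 0.28 [622.9 140.2   0.4] [300.5 182.4]
short_bottle 0.17 [ 588.9 -178.4   58. ] [431.5 191.3]
dropper 0.53 [460.3 368.3   0.1] [207.  244.3]
dropper 0.49 [422.1 207.5  -5.1] [271.6 261. ]
tip_box 0.88 [431.9  30.1   0.3] [343.5 257.8]
end_stop it knows: bed_middle, dispenser, dropper, plate_corner, short_bottle, tip_box, tray_place, wash_bottle, waste_jar, well_plate
side [ 428.6 -557.1  876.1]
dispenser 0.36 [582.1 383.9   2.6] [328.5 149.2]
well_plate 0.75 [ 584.8 -176.    58.1] [368.7 312.7]
plate_corner 0.75 [ 645.2 -229.1   59.8] [404.  333.5]
plate_corner 0.21 [609.5 246.2   4.1] [345.1 181.1]
wash_bottle 0.91 [587.1 384.6  -1. ] [330.1 149.8]
wash_bottle 0.64 [495.3 476.7   0.8] [297.  131.9]
wash_bottle 0.59 [432.8  33.8   1.3] [288.2 251.1]
tray_place 0.69 [619.7 142.3   3.8] [355.4 209.2]
waste_jar 0.69 [608.7 245.4   6.5] [344.9 180.7]
short_bottle 0.9 [465.4 363.6   2.9] [290.4 156.9]
dropper 0.66 [424.2 212.2   5.2] [279.8 195.9]
tip_box 0.72 [434.9  34.7   1.2] [289.  250.7]
end_stop it knows: bed_middle, dispenser, dropper, plate_corner, short_bottle, tip_box, tray_place, wash_bottle, waste_jar, well_plate
[-180.    -0.   164.3]
```

View pics/top0.png

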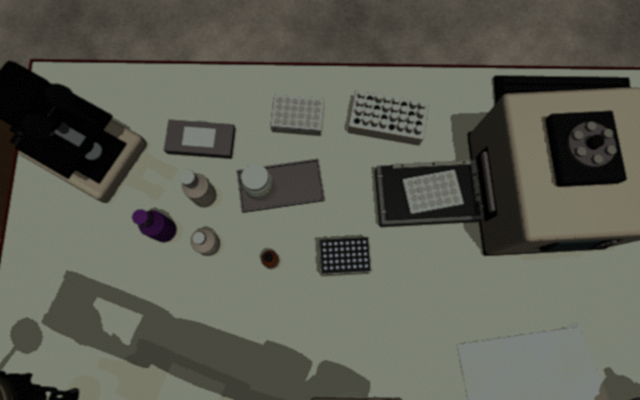

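View pics/side0.png

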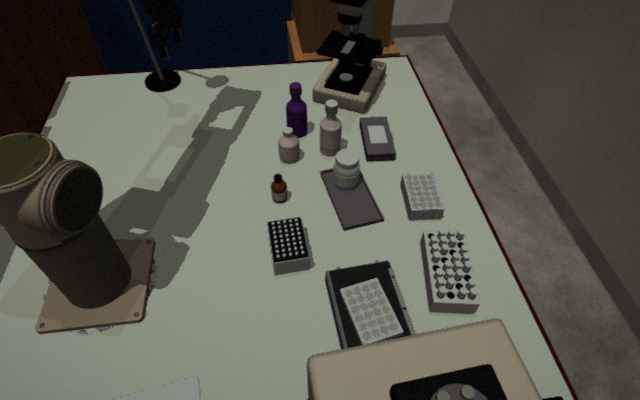

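Wash-bottle candidates in the top view: the white tall bottle (198,188), the purple look-alike (155,224) and the short bottle (205,240). By description I choose (198,188). I'll check it in a close crop, with the carriage beside it.

Run:
```python
from h import *
s=snapshot("top"); t=snapshot("side")
a=cv2.resize(s["color"][150:235,365:505],(800,486),interpolation=cv2.INTER_CUBIC)
cv2.imwrite("pics/bed.png",np.clip(a[:,:,::-1]*1.6,0,255).astype(np.uint8))
b=cv2.resize(t["color"][70:170,260:400],(560,400),interpolation=cv2.INTER_CUBIC)
cv2.imwrite("pics/bot.png",np.clip(b[:,:,::-1]*1.4,0,255).astype(np.uint8))
```

```text
(no output)
```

View pics/bed.png

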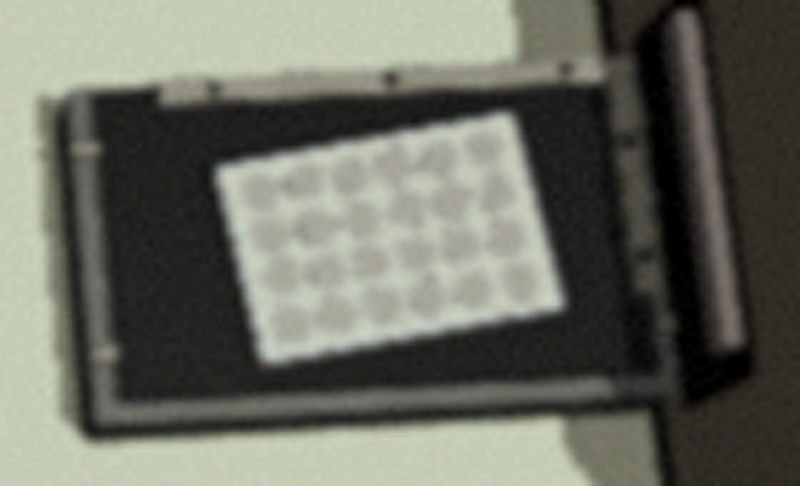

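View pics/bot.png

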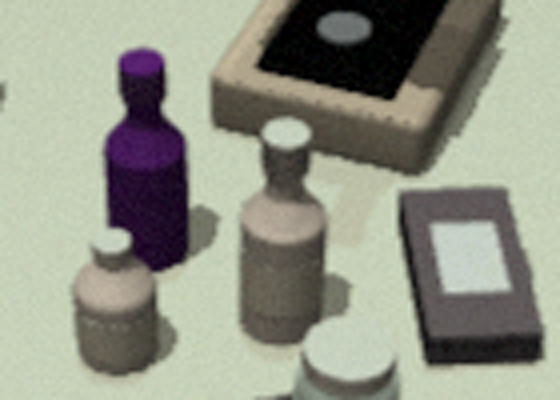

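Run:
```python
from h import *
s=snapshot("top")
f=lambda u,v,z: onz(365+u/5.714,150+v/5.714,z,s)[:2]
F=[f(165,104,70),f(605,84,70)]; E=[f(612,95,70),f(655,375,70)]
P=[f(215,165,74.4),f(512,112,74.4),f(565,308,74.4),f(265,362,74.4)]
print("fence",F,"stop",E,"plate",P)
d=F[1]-F[0]; th=np.degrees(np.arctan2(d[0],-d[1])); print("dir -y angle",th)
d=E[0]-E[1]; print("stop angle x", np.degrees(np.arctan2(d[1],d[0])))
for i in range(4): d=P[(i+1)%4]-P[i]; print(np.linalg.norm(d),np.degrees(np.arctan2(d[1],d[0])))
# outer bed corners
print(f(85,430,60),f(670,395,60),f(70,95,60))
# housing top corners / front base edges guess
print(s["intrinsics"][0,0],s["world_from_camera"][:3,:3])
for n in ("top","side"):
    t=snapshot(n)
    for q in ("bed_middle","dispenser"): print(n,q,[(round(x["p"],2),w(x["xyz"],t)) for x in pinpoint(q,t)[:2]])
```

```text
fence [array([642.1, -86.7]), array([ 653.7, -273.2])] stop [array([ 648.9, -275.9]), array([ 528.1, -286.5])] plate [array([ 614.3, -106.3]), array([ 639.3, -231.8]), array([ 555. , -249.4]), array([ 530.3, -124.6])]
dir -y angle 3.573629879039897
stop angle x 5.028365724433848
127.97573001699092 -78.7169693239315
86.18129871500415 -168.20322052046842
127.19769868389129 101.18632560933632
85.97713741580853 12.31665497526985
[503.5 -52.1] [ 521.9 -295.8] [648.7 -48.1]
462.12529868226585 [[ 0.  -1.   0.2]
 [-1.  -0.   0. ]
 [ 0.  -0.2 -1. ]]
top bed_middle []
top dispenser []
side bed_middle []
side dispenser [(0.68, array([585.7, 382.8,   1.1]))]
```

Bottle (588,383) confirmed: white, tall, with a band. The plate is turned about 7.5° relative to the fence, and the dispenser's yaw is about 4°. Setting out above the plate's near edge.

>>> play_rows([
  [0, [0, 0, 0], -0.116],
  [0, [0, 0, 0], -0.116],
  [0, [0, 0, 0], -0.116],
  [0, [-12.9, -32.6, 3], 0],
  [0, [-12.9, -32.6, 3], 0],
  [0, [-12.9, -32.6, 3], 0],
  [0, [-12.9, -32.6, 3], 0],
  [0, [-12.9, -32.6, 3], 0],
  [0, [-12.9, -32.6, 3], 0],
  [0, [-12.9, -32.6, 3], 0],
  [0, [-12.9, -32.6, 3], 0],
  [0, [-12.9, -32.6, 3], 0],
])

```text
time: 2.55
tool_pos: [300.4, 291.9, 204.4]
tcp_rot: [180.0, 0.0, -175.8]
ft_force: [0.5, 0.1, -0.2]
finger_gap: 42.4
grip_force: 0.0
```

>>> play_rows([
  [0, [-12.9, -32.6, 3], 0],
  [0, [-12.9, -32.6, 3], 0],
  [0, [-12.9, -32.6, 3], 0],
  [0, [-12.9, -32.6, 3], 0],
  [0, [-12.9, -32.6, 3], 0],
  [0, [-12.9, -32.6, 3], 0],
  [0, [-12.9, -32.6, 3], 0],
  [0, [-12.9, -32.6, 3], 0],
  [0, [-12.9, -32.6, 3], 0],
  [0, [-12.9, -32.6, 3], 0],
  [0, [-12.9, -32.6, 3], 0],
  [0, [-12.9, -32.6, 3], 0],
])

```text
time: 3.55
tool_pos: [483.6, -87.3, 168.3]
tcp_rot: [-180.0, 0.0, -175.8]
ft_force: [0.6, 0.4, -0.1]
finger_gap: 42.7
grip_force: 0.0
```

Run:
```python
from h import *
s=snapshot("wrist"); save(s,"w1",k=1.25); q=sense(); print(q["tool_pos"],q["tcp_rot"],q["finger_gap"],q["ft_force"],q["time"],q["joint_pos"])
print(s["world_from_camera"])
for n in ("plate_corner","well_plate","bed_middle"): print(n,[(round(x["p"],2),w(x["xyz"],s)) for x in pinpoint(n,s)[:2]])
```

```text
[485.2 -92.3 167.7] [-179.8    0.1 -175.9] 42.73691294616408 [-4.9 -3.5  0.7] 3.6 [ -16.6   -7.   106.5   -0.2   80.4 -110.6]
[[ -0.1   1.    0.3 411.1]
 [  1.    0.1   0.  -92.6]
 [ -0.    0.3  -1.  312. ]
 [  0.    0.    0.    1. ]]
plate_corner [(0.56, array([ 640.3, -229.9,   67. ]))]
well_plate [(0.92, array([ 590.7, -178.6,   61.8]))]
bed_middle [(0.46, array([620.2, 140. ,   3.8]))]
```

View pics/w1.png

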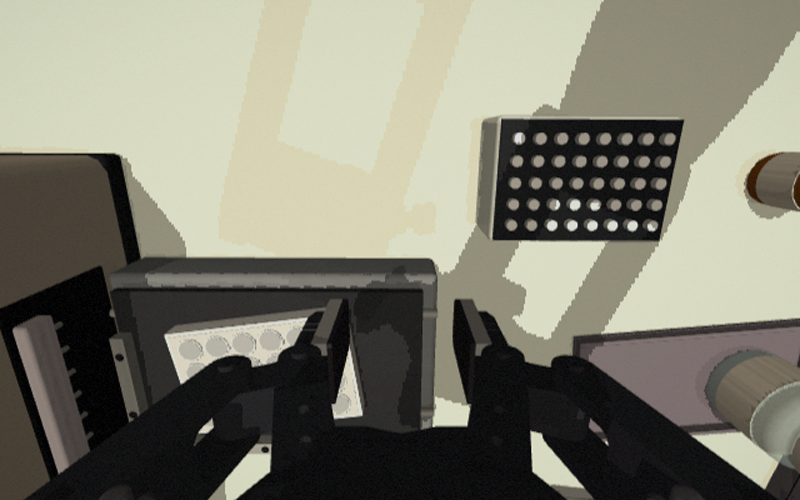

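The wrist view shows the plate (170–360, 310–420) on the bed, the near rim low and flush-looking (y≈280), and the fingers about 42 mm apart. Moving to the near side of the plate and making a guarded descent.

>>> play_rows([
  [0, [-8, -25.5, 5], 0],
  [0, [-8, -25.5, 10], 0],
  [0, [-8, -25.5, 12], 0],
  [0, [-7.5, -25.5, 12], 0],
  [0, [0, 0, 18], 0],
  [0, [0, 0, 14], 0],
  [0, [0, 0, 9], 0],
  [0, [0, 0, 6], 0],
  [0, [0, 0, 4], 0],
  [0, [0, 0, 0], 0],
  [0, [0, 0, 0], 0],
])

```text
time: 4.67
tool_pos: [522.3, -184.5, 79.1]
tcp_rot: [-180.0, 0.0, -175.8]
ft_force: [-0.5, -0.0, -1.0]
finger_gap: 42.7
grip_force: 0.0
```

>>> play_rows([
  [0, [0, 0, 3], 0],
  [0, [0, 0, 3], 0],
  [0, [0, 0, 3], 0],
  [0, [0, 0, 1], 0],
  [0, [0, 0, 0], 0],
  [0, [0, 0, 0], 0],
])

```text
time: 5.17
tool_pos: [521.8, -184.9, 68.2]
tcp_rot: [180.0, -0.0, -175.8]
ft_force: [0.0, 0.3, -0.2]
finger_gap: 42.6
grip_force: 0.0
```

Run:
```python
from h import *
q=sense(); print(q["tool_pos"],q["tcp_rot"],q["finger_gap"],q["ft_force"],q["time"])
s=snapshot("wrist"); save(s,"w2",k=1.25)
```

```text
[ 521.8 -184.9   68.2] [ 180.    -0.  -175.8] 42.554694669285865 [ 0.   0.3 -0.2] 5.1667
```

View pics/w2.png

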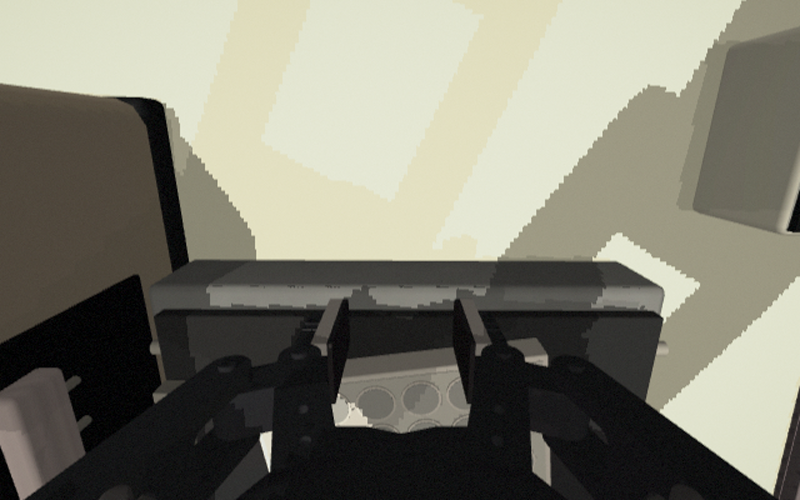

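The fingers hover over the bed just on the near side of the plate (edge y≈350–360). Descending a little more, guarded.

>>> play_rows([
  [0, [0, 0, 2], 0],
  [0, [0, 0, 2], 0],
  [0, [0, 0, 1.5], 0],
  [0, [0, 0, 0], 0],
  [0, [0, 0, 0], 0],
])

```text
time: 5.63
tool_pos: [521.7, -184.8, 62.6]
tcp_rot: [180.0, -0.0, -175.8]
ft_force: [0.2, -0.3, -0.0]
finger_gap: 42.8
grip_force: 0.0
```

>>> play_rows([
  [0, [-3, 0, 0], 0],
  [0, [-3, 0, 0], 0],
  [0, [-3, 0, 0], 0],
  [0, [-3, 0, 0], 0],
  [0, [-2, 0, 0], 0],
  [0, [-2, 0, 0], 0],
  [0, [0, 0, 0], 0],
])

```text
time: 6.22
tool_pos: [538.3, -183.7, 62.8]
tcp_rot: [-180.0, 0.0, -175.8]
ft_force: [0.1, 0.6, -0.8]
finger_gap: 42.9
grip_force: 0.0
```

Run:
```python
from h import *
q=sense(); print(q["tool_pos"],q["ft_force"])
for c in ("top","side"):
    s=snapshot(c)
    for n in ("plate_corner","well_plate"): print(c,n,[(round(x["p"],2),w(x["xyz"],s)) for x in pinpoint(n,s)[:1]])
    a,b=px([570,-190,60],s).astype(int); save(s,"p_"+c,(a-80,b-60,a+80,b+60),5)
```

```text
[ 538.3 -183.7   62.8] [ 0.1  0.6 -0.8]
top plate_corner []
top well_plate [(0.65, array([ 596.6, -176.2,   58.7]))]
side plate_corner [(0.61, array([ 645.9, -236.1,   57.7]))]
side well_plate [(0.95, array([ 592.5, -175.1,   60.2]))]
```

View pics/p_side.png

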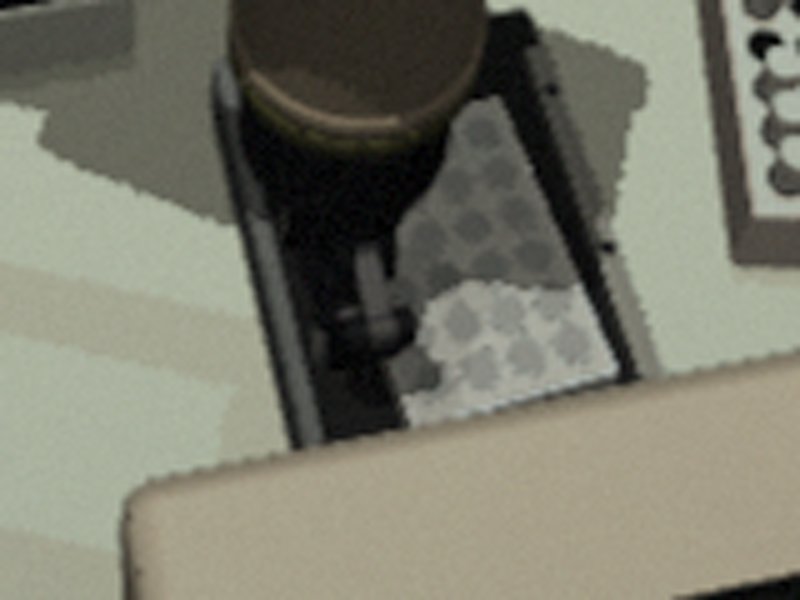

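The plate's right edge (500,100 → 620,375) now runs nearly parallel to the fence, so it's engaged and turning. Continuing to push, gently.

>>> play_rows([
  [0, [-2, 0, 0], 0],
  [0, [-2, 0, 0], 0],
  [0, [-2, 0, 0], 0],
  [0, [-2, 0, 0], 0],
  [0, [-1, 0, 0], 0],
  [0, [0, 0, 0], 0],
])

```text
time: 7.02
tool_pos: [547.2, -183.0, 62.8]
tcp_rot: [-180.0, 0.0, -175.8]
ft_force: [-0.8, 0.8, 0.8]
finger_gap: 42.9
grip_force: 0.0
```

>>> play_rows([
  [0, [-1, 0, 0], 0],
  [0, [-1, 0, 0], 0],
  [0, [0, 0, 0], 0],
])

```text
time: 7.27
tool_pos: [549.0, -182.9, 62.8]
tcp_rot: [180.0, 0.0, -175.8]
ft_force: [0.1, -0.2, -0.4]
finger_gap: 42.6
grip_force: 0.1
```

>>> play_rows([
  [0, [-1, 0, 0], 0],
  [0, [-1, 0, 0], 0],
  [0, [0, 0, 0], 0],
])

```text
time: 7.52
tool_pos: [551.0, -182.8, 62.8]
tcp_rot: [-180.0, 0.0, -175.8]
ft_force: [0.2, 0.2, -0.2]
finger_gap: 42.8
grip_force: 0.1
```

>>> play_rows([
  [0, [-1, 0, 0], 0],
  [0, [-1, 0, 0], 0],
  [0, [0, 0, 0], 0],
])

```text
time: 7.77
tool_pos: [553.1, -182.6, 62.8]
tcp_rot: [-180.0, 0.0, -175.8]
ft_force: [0.1, 0.1, -0.2]
finger_gap: 42.7
grip_force: 0.0
```

>>> play_rows([
  [0, [-1, 0, 0], 0],
  [0, [-1, 0, 0], 0],
  [0, [0, 0, 0], 0],
])

```text
time: 8.02
tool_pos: [554.1, -182.5, 62.7]
tcp_rot: [180.0, -0.1, -175.8]
ft_force: [-6.0, -0.0, 3.4]
finger_gap: 42.5
grip_force: 3.0
```

Run:
```python
from h import *
q=sense(); print(q["tool_pos"],q["ft_force"])
for c in ("top","side"):
    s=snapshot(c)
    for n in ("plate_corner","well_plate"): print(c,n,[(round(x["p"],2),w(x["xyz"],s)) for x in pinpoint(n,s)[:1]])
```

```text
[ 554.1 -182.5   62.7] [-6.  -0.   3.4]
top plate_corner []
top well_plate [(0.92, array([ 611. , -183.9,   56.4]))]
side plate_corner [(0.67, array([ 658.2, -239.1,   55.4]))]
side well_plate []
```

Firm contact on the fence (6 N). The plate is free to pivot on the pads, so it's flush there. Backing off, lifting, moving to the +y end and turning 90°.

>>> play_rows([
  [0, [4, 0, 0], 0],
  [0, [4, 0, -5], 0],
  [0, [0, 0, -20], 0],
  [0, [0, 0, -25], 0],
  [0, [-18, 28, 0], 0.12],
  [0, [0, 0, 0], -0.12],
  [0, [-18, 28, 0], 0],
  [0, [-18, 28, 0], 0],
  [0, [0, 0, 0], 0.12],
  [0, [0, 0, 0], 0.12],
  [0, [0, 0, 0], 0.12],
  [0, [0, 0, 0], 0.12],
])

```text
time: 9.32
tool_pos: [594.7, -95.0, 113.3]
tcp_rot: [180.0, 0.0, 156.4]
ft_force: [-0.2, -0.7, 0.8]
finger_gap: 42.9
grip_force: 0.0
```

>>> play_rows([
  [0, [0, 0, 0], 0.121],
  [0, [0, 0, 0], 0.121],
  [0, [0, 0, 0], 0.121],
  [0, [0, 0, 0], 0.121],
  [0, [0, 0, 0], 0.121],
  [0, [0, 0, 0], 0.121],
  [0, [0, 0, 0], 0.121],
  [0, [0, 0, 0], 0.121],
  [0, [0, 0, 0], 0.121],
  [0, [0, 0, 0], 0],
  [0, [0, 0, 0], 0],
])

```text
time: 10.23
tool_pos: [594.6, -95.4, 113.2]
tcp_rot: [180.0, 0.0, 94.5]
ft_force: [0.0, 0.8, 1.0]
finger_gap: 42.8
grip_force: 0.0
```

```bash
cat >> h.py <<'E'
def go(tx,ty,tz=None):
    q=sense(); y=np.radians(q["tcp_rot"][2]); d=np.r_[tx,ty]-q["tool_pos"][:2]
    print("now",np.array(q["tool_pos"]),np.array(q["tcp_rot"]),"F",np.array(q["ft_force"]),q["time"])
    print("sx %.1f sy %.1f"%(d@[np.cos(y),np.sin(y)],d@[np.sin(y),-np.cos(y)]), "sz", None if tz is None else q["tool_pos"][2]-tz)
E
python3 - <<'E'
from h import *
go(595.6,-95.6,62.5)
for c in ("top","side"):
    s=snapshot(c)
    for n in ("plate_corner","well_plate"): print(c,n,[(round(x["p"],2),w(x["xyz"],s)) for x in pinpoint(n,s)[:1]])
    a,b=px([590,-190,60],s).astype(int); save(s,"q_"+c,(a-80,b-60,a+80,b+60),5)
E
```

```text
now [594.6 -95.4 113.2] [180.    0.   94.5] F [0.  0.8 1. ] 10.2333
sx -0.3 sy 1.0 sz 50.67760896250917
top plate_corner [(0.89, array([ 653.2, -242.3,   62.1]))]
top well_plate [(0.75, array([ 612.9, -180.5,   56.5]))]
side plate_corner [(0.94, array([ 657.5, -243.9,   59.9]))]
side well_plate [(0.84, array([ 606.5, -180.7,   58.2]))]
```

View pics/q_top.png

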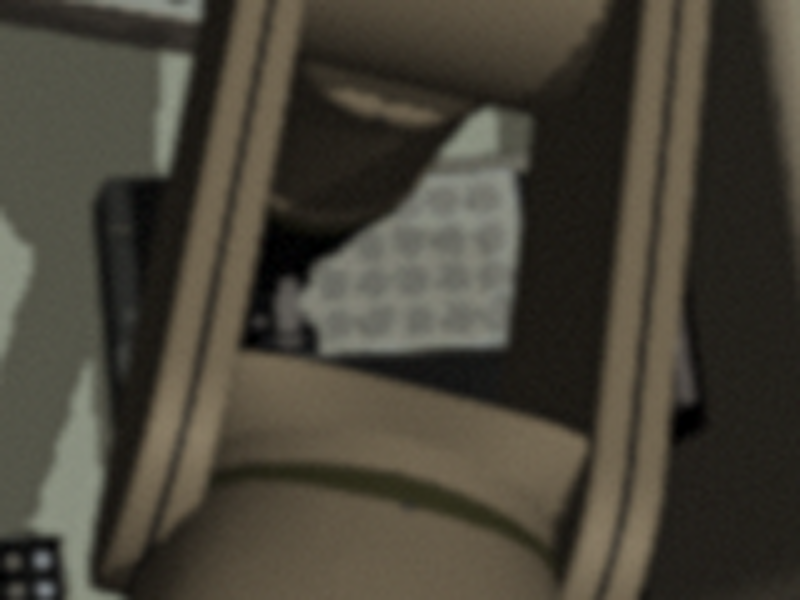

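The plate now lies flush along the fence, clear of the fingers. Descending behind its +y edge and pushing towards the stop.

>>> play_rows([
  [0, [0, 0, 15], 0],
  [0, [0, 0, 14], 0],
  [0, [0, 0, 10], 0],
  [0, [0, 0, 6], 0],
  [0, [0, 0, 4], 0],
  [0, [0, 0, 1.5], 0],
  [0, [0, 0, 0], 0],
])

```text
time: 11.12
tool_pos: [594.4, -95.3, 61.9]
tcp_rot: [-180.0, -0.0, 94.3]
ft_force: [0.2, -0.7, -0.2]
finger_gap: 42.8
grip_force: 0.0
```

>>> play_rows([
  [0, [-3, 0, 0], 0],
  [0, [-3, 0, 0], 0],
  [0, [-3, 0, 0], 0],
  [0, [-3, 0, 0], 0],
  [0, [-2, 0, 0], 0],
  [0, [-3, 0, 0], 0],
  [0, [-3, 0, 0], 0],
  [0, [-3, 0, 0], 0],
  [0, [-3, 0, 0], 0],
  [0, [-3, 0, 0], 0],
  [0, [-3, 0, 0], 0],
  [0, [-1, 0, 0], 0],
])

```text
time: 12.12
tool_pos: [597.1, -128.8, 62.3]
tcp_rot: [180.0, 0.0, 94.3]
ft_force: [-0.3, 2.7, 2.7]
finger_gap: 42.6
grip_force: 1.2
```

Run:
```python
from h import *
go(595,-130)
for c in ("top","side"):
    s=snapshot(c)
    for n in ("plate_corner","well_plate"): print(c,n,[(round(x["p"],2),w(x["xyz"],s)) for x in pinpoint(n,s)[:1]])
```

```text
now [ 597.1 -128.8   62.3] [180.    0.   94.3] F [-0.3  2.7  2.7] 12.1167
sx -1.0 sy -2.2 sz None
top plate_corner [(0.94, array([ 653.2, -258.3,   61. ]))]
top well_plate [(0.72, array([ 612.5, -204. ,   58.5]))]
side plate_corner []
side well_plate [(0.89, array([ 609.7, -202.8,   61.2]))]
```

>>> play_rows([
  [0, [0, 0, 0], 0],
  [0, [-1, 0, 0], 0],
  [0, [-1, 0, 0], 0],
  [0, [0, 0, 0], 0],
])

```text
time: 12.75
tool_pos: [597.1, -130.3, 62.2]
tcp_rot: [-180.0, -0.0, 94.3]
ft_force: [0.3, 1.2, 0.5]
finger_gap: 42.4
grip_force: 0.2
```

>>> play_rows([
  [0, [-1, 0, 0], 0],
  [0, [-1, 0, 0], 0],
  [0, [0, 0, 0], 0],
])

```text
time: 13.0
tool_pos: [597.3, -132.4, 62.3]
tcp_rot: [-180.0, 0.0, 94.3]
ft_force: [-0.1, -0.2, -0.3]
finger_gap: 42.9
grip_force: 0.1
```

>>> play_rows([
  [0, [-1, 0, 0], 0],
  [0, [-1, 0, 0], 0],
  [0, [0, 0, 0], 0],
])

```text
time: 13.25
tool_pos: [597.5, -134.5, 62.3]
tcp_rot: [180.0, 0.0, 94.3]
ft_force: [0.1, 0.8, -0.8]
finger_gap: 42.6
grip_force: 0.0
```

>>> play_rows([
  [0, [-1, 0, 0], 0],
  [0, [-1, 0, 0], 0],
  [0, [0, 0, 0], 0],
])

```text
time: 13.5
tool_pos: [597.7, -136.4, 62.3]
tcp_rot: [180.0, 0.0, 94.3]
ft_force: [0.0, 0.1, -0.2]
finger_gap: 42.5
grip_force: 0.0
```

>>> play_rows([
  [0, [-0.8, 0, 0], 0],
  [0, [0, 0, 0], 0],
])

```text
time: 13.67
tool_pos: [597.7, -137.2, 62.3]
tcp_rot: [180.0, 0.0, 94.3]
ft_force: [-1.1, -0.5, -0.6]
finger_gap: 42.7
grip_force: 0.1
```

>>> play_rows([
  [0, [-0.8, 0, 0], 0],
  [0, [0, 0, 0], 0],
])

```text
time: 13.83
tool_pos: [597.8, -137.9, 62.3]
tcp_rot: [-180.0, 0.0, 94.3]
ft_force: [-0.1, 0.9, -0.2]
finger_gap: 42.6
grip_force: 0.3
```

>>> play_rows([
  [0, [-0.8, 0, 0], 0],
  [0, [0, 0, 0], 0],
])

```text
time: 14.0
tool_pos: [597.8, -138.7, 62.3]
tcp_rot: [-180.0, 0.0, 94.3]
ft_force: [-0.5, -0.3, 0.1]
finger_gap: 42.9
grip_force: 0.3
```

>>> play_rows([
  [0, [-0.7, 0, 0], 0],
  [0, [0, 0, 0], 0],
])

```text
time: 14.17
tool_pos: [597.9, -139.4, 62.3]
tcp_rot: [180.0, 0.0, 94.3]
ft_force: [0.3, 0.9, 0.4]
finger_gap: 42.7
grip_force: 0.4
```

>>> play_rows([
  [0, [-0.7, 0, 0], 0],
  [0, [0, 0, 0], 0],
])

```text
time: 14.33
tool_pos: [598.0, -139.7, 62.3]
tcp_rot: [180.0, -0.0, 94.3]
ft_force: [-0.3, 2.9, 0.6]
finger_gap: 42.8
grip_force: 1.5
```

Run:
```python
from h import *
go(595,-130)
s=snapshot("top")
for n in ("plate_corner","well_plate"): print(n,[(round(x["p"],2),w(x["xyz"],s)) for x in pinpoint(n,s)[:1]])
a=cv2.resize(s["color"][150:235,365:505],(800,486),interpolation=cv2.INTER_CUBIC)
cv2.imwrite("pics/bed2.png",np.clip(a[:,:,::-1]*1.6,0,255).astype(np.uint8))
```

```text
now [ 598.  -139.7   62.3] [180.   -0.   94.3] F [-0.3  2.9  0.6] 14.3333
sx 9.9 sy -2.2 sz None
plate_corner [(0.73, array([ 655. , -270.9,   58.9]))]
well_plate [(0.97, array([ 611.8, -215.2,   58. ]))]
```

View pics/bed2.png

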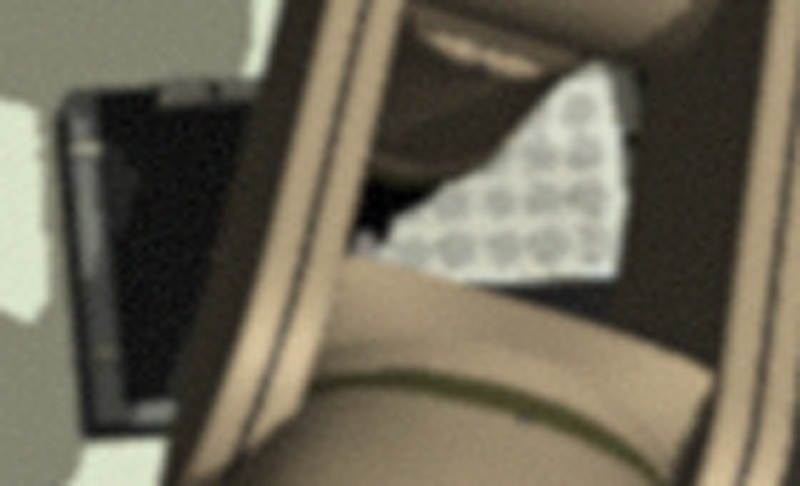

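The left end of the carriage is unmoved (70,95) and the plate meets the stop at about (622,150). One light touch more, then back off and lift.

>>> play_rows([
  [0, [-0.3, 0, 0], 0],
  [0, [0, 0, 0], 0],
  [0, [0, 0, 0], 0],
])

```text
time: 14.73
tool_pos: [597.9, -139.8, 62.3]
tcp_rot: [-180.0, -0.0, 94.3]
ft_force: [-0.5, 5.4, 1.5]
finger_gap: 42.6
grip_force: 2.6
```

>>> play_rows([
  [0, [2, 0, 0], 0],
  [0, [5, 0, 0], 0],
  [0, [2, 0, -10], 0],
  [0, [0, 0, -25], 0],
  [0, [0, 0, -25], 0],
  [0, [0, 0, 0], -0.12],
  [0, [0, 0, 0], -0.12],
  [0, [0, 0, 0], -0.12],
  [0, [0, 0, 0], -0.12],
  [0, [0, 0, 0], -0.12],
  [0, [0, 0, 0], -0.12],
  [0, [0, 0, 0], -0.12],
])

```text
time: 15.73
tool_pos: [597.5, -131.5, 123.3]
tcp_rot: [-180.0, 0.1, 142.8]
ft_force: [0.4, 0.0, -0.3]
finger_gap: 42.7
grip_force: 0.0
```

>>> play_rows([
  [0, [0, 0, 0], -0.12],
  [0, [0, 0, 0], -0.12],
  [0, [0, 0, 0], -0.12],
  [0, [0, 0, 0], -0.12],
  [0, [0, 0, 0], -0.12],
  [0, [0, 0, 0], -0.12],
  [0, [0, 0, 0], 0],
  [0, [0, 0, 0], 0],
])

```text
time: 16.4
tool_pos: [597.5, -131.4, 123.0]
tcp_rot: [-180.0, 0.0, -176.5]
ft_force: [-0.4, -0.3, -0.5]
finger_gap: 42.8
grip_force: 0.0
```

Run:
```python
from h import *
# ex=530, ey=-235 -> beside middle of plate's near edge (th 4.2)
ex=np.r_[.9973,.0732]; ey=np.r_[-.0732,.9973]
go(*(530*ex-258*ey),62.5)
q=sense(); p=q["tool_pos"][:2]; print(p@ex,p@ey)
```

```text
now [ 597.5 -131.4  123. ] [-180.     0.  -176.5] F [-0.4 -0.3 -0.5] 16.4
sx 55.2 sy -83.9 sz 60.49846124946332
586.2262039959421 -174.7997196921005
```

>>> play_rows([
  [0, [18, -28, 0], -0.012],
  [0, [18, -28, 0], 0],
  [0, [19, -27, 0], 0],
  [0, [0, 0, 15], 0],
  [0, [0, 0, 18], 0],
  [0, [0, 0, 15], 0],
  [0, [0, 0, 8], 0],
  [0, [0, 0, 4], 0],
  [0, [0, 0, 0], 0],
  [0, [0, 0, 0], 0],
])

```text
time: 17.23
tool_pos: [548.9, -218.1, 63.0]
tcp_rot: [-180.0, 0.0, -175.7]
ft_force: [-0.4, -0.1, 0.8]
finger_gap: 42.5
grip_force: 0.0
```

>>> play_rows([
  [0, [-2, 0, 0], 0],
  [0, [-2, 0, 0], 0],
  [0, [-2, 0, 0], 0],
  [0, [-1, 0, 0], 0],
  [0, [0, 0, 0], 0],
])

```text
time: 17.65
tool_pos: [555.9, -217.6, 62.7]
tcp_rot: [-180.0, 0.0, -175.6]
ft_force: [0.0, 0.1, 1.0]
finger_gap: 42.7
grip_force: 0.0
```

>>> play_rows([
  [0, [-1, 0, 0], 0],
  [0, [0, 0, 0], 0],
])

```text
time: 17.82
tool_pos: [556.3, -217.5, 62.3]
tcp_rot: [180.0, -0.0, -175.6]
ft_force: [0.1, -0.0, 1.0]
finger_gap: 42.9
grip_force: 0.4
```

>>> play_rows([
  [0, [-1, 0, 0], 0],
  [0, [0, 0, 0], 0],
])

```text
time: 17.98
tool_pos: [556.4, -217.5, 62.2]
tcp_rot: [180.0, -0.1, -175.6]
ft_force: [-6.5, 0.2, 3.2]
finger_gap: 42.9
grip_force: 3.0
```

Contact is at the same place as before, so the plate is flush on both. Retreating and heading to the wash bottle.

>>> play_rows([
  [0, [4, 0, 0], 0],
  [0, [5, 0, -5], 0],
  [0, [0, 0, -30], 0],
  [1, [0, 5, -40], 0],
  [1, [0, 20, -35], 0],
  [1, [0, 30, -25], 0],
  [1, [0, 36, -18], 0],
  [1, [-4, 38, -10], 0],
  [1, [-5, 39, -10], 0],
  [1, [-5, 39, 0], 0],
  [1, [-5, 39, 0], 0],
  [1, [-5, 39, 0], 0],
])

```text
time: 18.98
tool_pos: [550.4, 69.7, 236.3]
tcp_rot: [180.0, 0.1, -175.6]
ft_force: [0.5, -0.6, 0.4]
finger_gap: 85.3
grip_force: 0.0
```

>>> play_rows([
  [1, [-5, 39, 0], 0],
  [1, [-5, 39, 0], 0],
  [1, [-5, 39, 0], 0],
  [1, [-5, 39, 0], 0],
  [1, [-5, 39, 0], 0],
  [1, [-5, 39, 0], 0],
  [1, [-5, 30, 0], 0],
  [1, [0, 0, 0], 0],
  [1, [0, 0, 0], 0],
])

```text
time: 19.73
tool_pos: [564.7, 335.4, 235.0]
tcp_rot: [-180.0, -0.0, -175.5]
ft_force: [-0.7, -0.0, -0.2]
finger_gap: 85.6
grip_force: 0.0
```

Run:
```python
from h import *
go(586,383.5,134); print(sense()["finger_gap"])
for c in ("top","wrist"):
    s=snapshot(c)
    for n in ("plate_corner","well_plate","wash_bottle","tray_place","waste_jar"): print(c,n,[(round(x["p"],2),w(x["xyz"],s)) for x in pinpoint(n,s)[:2]])
    if c=="top":
        save(s,"bed3")
```

```text
now [564.7 335.4 235. ] [-180.    -0.  -175.5] F [-0.7 -0.  -0.2] 19.7333
sx -25.0 sy 46.2 sz 101.02788331984661
85.55255489099304
top plate_corner [(0.58, array([ 655.7, -272.6,   58.6])), (0.5, array([ 594.7, -169.3,   59.9]))]
top well_plate [(0.8, array([ 612.4, -212.5,   57.8]))]
top wash_bottle [(0.77, array([584.8, 380.1,   0.4])), (0.68, array([496.8, 478.5,  -2.6]))]
top tray_place [(0.79, array([621. , 140.8,   0.8]))]
top waste_jar [(0.62, array([611.9, 241.7,  -0.8]))]
wrist plate_corner []
wrist well_plate []
wrist wash_bottle [(0.89, array([584.2, 387.3,   3.9])), (0.68, array([493.9, 478.8,   2.4]))]
wrist tray_place [(0.82, array([621.2, 140. ,   4.4]))]
wrist waste_jar [(0.92, array([608.8, 241.7,  10.2]))]
```

Run:
```python
from h import *
s=snapshot("top"); m=regions_of("well_plate",s)[0]["mask"].astype(np.uint8)
c=max(cv2.findContours(m,0,2)[0],key=cv2.contourArea); r=cv2.boxPoints(cv2.minAreaRect(c))
P=np.array([onz(u,v,74.4,s)[:2] for u,v in r]); print(P)
for i in range(4): d=P[(i+1)%4]-P[i]; print(np.linalg.norm(d),np.degrees(np.arctan2(d[1],d[0])))
g=cv2.cvtColor(s["color"],cv2.COLOR_RGB2GRAY)
np.set_printoptions(linewidth=250)
print(r.astype(int)); print(g[155:200:1,462:482:1][::4]); print(g[158:172,430:470:5])
```

```text
[[ 647.3 -143.3]
 [ 657.6 -277.7]
 [ 569.1 -277.4]
 [ 559.2 -145.3]]
134.81012507289648 -85.63019080575735
88.47909552472497 179.80293024096986
132.49079064534058 94.30057215053708
88.16480870524566 1.2973612858370598
[[417 165]
 [473 162]
 [475 198]
 [419 201]]
[[ 84  83  84  82  82  84  78  55  28   9  24  27  32  29  24  11   4   2  10  24]
 [ 85  84  84  89  87  88  86  76  49  28  26  31  34  28  14   3   0   4   5  16]
 [ 95  85  87 101 111 114 116 117 109  89  65  55  46  42  23   9   0   0   2  10]
 [136 130 122 116 116 118 122 131 132 118  85  61  52  50  42  22   7   4   1   4]
 [134 126 121 119 116 120 130 136 140 133 113  81  59  51  45  34  21   5   3   0]
 [135 135 128 120 114 114 117 119 130 139 131  98  55  33  41  37  21   5   0   0]
 [132 135 127 119 119 122 127 131 135 139 134 108  73  56  52  44  30  11   1   3]
 [121 126 119 112 114 116 114 114 119 127 132 124  96  65  53  52  45  27   8   2]
 [131 133 134 132 128 125 121 117 124 137 140 134 111  78  56  50  43  32  14   4]
 [117 120 127 132 126 119 118 114 117 118 128 135 131 104  68  56  52  42  27   8]
 [123 131 137 139 132 116 110 114 125 132 136 141 141 126  89  48  29  34  30  13]
 [ 49  48  43  40  42  42  40  42  42  42  39  35  30  35  44  49  51  51  42  26]]
[[141 140 142 140 141 113  81  84]
 [141 140 140 140 141 109  85  89]
 [140 136 137 135 134  99  88  90]
 [135 118 120 121 114  96  98  81]
 [116  99 105 103 100  99 100  80]
 [101  90 100  96  98 110 109 101]
 [ 98  97 111 103 104 125 130 127]
 [108 119 133 127 124 138 137 131]
 [132 135 138 139 130 137 131 123]
 [140 133 135 139 120 129 125 116]
 [137 123 121 132 116 116 120 113]
 [125 115 115 125 114 111 117 115]
 [119 115 118 123 115 112 120 114]
 [123 115 120 123 116 122 123 119]]
```

There's no dark gap between the plate and either bar, and it's aligned (about 4.3°). Descending over the bottle cap.

>>> play_rows([
  [1, [-12, 23, 0], 0],
  [1, [-12.5, 23, 0], 0],
  [1, [0, 0, 10], 0],
  [1, [0, 0, 20], 0],
  [1, [0, 0, 20], 0],
  [1, [0, 0, 20], 0],
  [1, [0, 0, 16], 0],
  [1, [0, 0, 10], 0],
  [1, [0, 0, 5], 0],
  [1, [0, 0, 0], 0],
  [1, [0, 0, 0], 0],
])

```text
time: 21.35
tool_pos: [586.7, 381.7, 135.1]
tcp_rot: [180.0, 0.0, -175.6]
ft_force: [1.0, 0.5, 1.7]
finger_gap: 85.5
grip_force: 0.0
```

>>> play_rows([
  [-1, [0, 0, 0], 0],
  [-1, [0, 0, 0], 0],
  [-1, [0, 0, 0], 0],
  [-1, [0, 0, 0], 0],
  [-1, [0, 0, 0], 0],
  [-1, [0, 0, 0], 0],
  [-1, [0, 0, 0], 0],
  [-1, [0, 0, 0], 0],
], force=40)

```text
time: 22.02
tool_pos: [586.7, 381.9, 135.1]
tcp_rot: [180.0, 0.1, -175.6]
ft_force: [-0.5, 0.8, 4.9]
finger_gap: 33.1
grip_force: 40.2
```

>>> play_rows([
  [-1, [0, 0, -5], 0],
  [-1, [0, 0, -12], 0],
  [-1, [0, 0, -20], 0],
  [-1, [0, 0, -25], 0],
  [-1, [0, 0, -25], 0],
  [-1, [0, 0, -20], 0],
  [-1, [0, 0, -10], 0],
  [-1, [0, 0, 0], 0],
  [-1, [0, 0, 0], 0],
])

```text
time: 22.77
tool_pos: [586.4, 381.5, 251.1]
tcp_rot: [-180.0, 0.0, -175.6]
ft_force: [-0.3, 0.5, -3.8]
finger_gap: 32.9
grip_force: 40.2
```

Run:
```python
from h import *
go(621.5,140.5); print(sense()["finger_gap"],sense()["grip_force"])
for c in ("side","wrist"):
    s=snapshot(c)
    for n in ("wash_bottle","tray_place","waste_jar"): print(c,n,[(round(x["p"],2),w(x["xyz"],s)) for x in pinpoint(n,s)[:2]])
```

```text
now [586.4 381.5 251.1] [-180.     0.  -175.6] F [-0.3  0.5 -3.8] 22.7667
sx -16.7 sy -242.9 sz None
32.85988704406876 40.194947719573975
side wash_bottle [(0.85, array([492.3, 475.5,   3.6])), (0.83, array([585.3, 382.2, 118.2]))]
side tray_place [(0.88, array([622.3, 143.8,   3. ]))]
side waste_jar [(0.91, array([609.4, 248.3,   5. ]))]
wrist wash_bottle [(0.73, array([491.2, 482.4,   4.4])), (0.63, array([581.8, 385.8, 115. ]))]
wrist tray_place [(0.97, array([621.8, 139.1,   2.2])), (0.45, array([426. , 202.4,  -0.8]))]
wrist waste_jar [(0.58, array([607.9, 242.5,   9.6]))]
```

>>> play_rows([
  [-1, [-0.5, -8, 0], 0],
  [-1, [-1.5, -16, 0], 0],
  [-1, [-2, -24, 0], 0],
  [-1, [-2, -27, 0], 0],
  [-1, [-2, -27, 0], 0],
  [-1, [-2, -27, 0], 0],
  [-1, [-2, -27, 0], 0],
  [-1, [-2, -27, 0], 0],
  [-1, [-1, -24, 0], 0],
  [-1, [-1, -18, 0], 0],
  [-1, [-0.5, -11, 0], 0],
  [-1, [-0.5, -7, 0], 0],
])

```text
time: 24.17
tool_pos: [621.9, 138.0, 251.6]
tcp_rot: [-180.0, 0.0, -175.8]
ft_force: [-0.1, 0.2, -3.0]
finger_gap: 33.2
grip_force: 40.2
```

>>> play_rows([
  [-1, [0, 0, 0], 0],
  [-1, [0, 0, 8], 0],
  [-1, [0, 0, 16], 0],
  [-1, [0, 0, 20], 0],
  [-1, [0, 0, 20], 0],
  [-1, [0, 0, 16], 0],
  [-1, [0, 0, 8], 0],
  [-1, [0, 0, 4], 0],
  [-1, [0, 0, 0], 0],
  [-1, [0, 0, 0], 0],
])

```text
time: 25.0
tool_pos: [622.2, 141.1, 160.1]
tcp_rot: [180.0, 0.1, -175.6]
ft_force: [-0.7, 0.3, -2.3]
finger_gap: 32.8
grip_force: 40.2
```

Run:
```python
from h import *
go(621.7,140.5,139); print(sense()["finger_gap"],sense()["grip_force"])
for c in ("side","top","wrist"):
    s=snapshot(c)
    for n in ("wash_bottle","tray_place","waste_jar"): print(c,n,[(round(x["p"],2),w(x["xyz"],s)) for x in pinpoint(n,s)[:2]])
```

```text
now [622.2 141.1 160.1] [ 180.     0.1 -175.6] F [-0.7  0.3 -2.3] 25.0
sx 0.5 sy -0.6 sz 21.126767278324024
32.7573920576147 40.19248723983765
side wash_bottle [(0.68, array([621.4, 143.1,  25.6])), (0.63, array([496.9, 477.3,  -0.2]))]
side tray_place [(0.96, array([621.1, 144.3,   4.2]))]
side waste_jar [(0.96, array([612.5, 244.7,   2.9]))]
top wash_bottle [(0.7, array([494.7, 477.2,  -1.2])), (0.65, array([623.3, 137.6,  24. ]))]
top tray_place [(0.89, array([623.2, 141. ,  -2.6])), (0.5, array([621.7, 141.3,  22.3]))]
top waste_jar [(0.47, array([608.4, 243.8,   1.7]))]
wrist wash_bottle [(0.8, array([619.8, 142.5,  28. ]))]
wrist tray_place []
wrist waste_jar []
```

Over the place. Lowering the last 21 mm, guarded.

>>> play_rows([
  [-1, [0, 0, 6], 0],
  [-1, [0, 0, 6], 0],
  [-1, [0, 0, 4], 0],
  [-1, [0, 0, 2], 0],
  [-1, [0, 0, 0], 0],
  [-1, [0, 0, 0], 0],
])

```text
time: 26.1
tool_pos: [621.6, 140.5, 140.9]
tcp_rot: [-180.0, -0.0, -175.6]
ft_force: [-0.5, 0.1, -2.5]
finger_gap: 32.9
grip_force: 40.3
```

>>> play_rows([
  [-1, [0, 0, 1], 0],
  [-1, [0, 0, 1], 0],
  [-1, [0, 0, 0], 0],
])

```text
time: 26.35
tool_pos: [621.9, 140.6, 139.3]
tcp_rot: [-180.0, 0.0, -175.6]
ft_force: [-0.4, 0.7, -3.6]
finger_gap: 33.3
grip_force: 40.3
```

>>> play_rows([
  [-1, [0, 0, 1], 0],
  [-1, [0, 0, 0], 0],
  [-1, [0, 0, 0], 0],
])

```text
time: 26.6
tool_pos: [622.2, 140.6, 139.1]
tcp_rot: [180.0, 0.1, -175.6]
ft_force: [-0.6, 0.9, 2.3]
finger_gap: 32.9
grip_force: 40.7
```

Touched down (force −3.6 → +2.3 N). Releasing and lifting clear.

>>> play_rows([
  [1, [0, 0, 0], 0],
  [1, [0, 0, 0], 0],
  [1, [0, 0, 0], 0],
  [1, [0, 0, 0], 0],
  [1, [0, 0, 0], 0],
  [1, [0, 0, -5], 0],
  [1, [0, 0, -15], 0],
  [1, [0, 0, -25], 0],
  [1, [0, 0, -30], 0],
  [1, [0, 0, -30], 0],
  [1, [0, 0, -20], 0],
  [1, [0, 0, 0], 0],
])

```text
time: 27.6
tool_pos: [624.3, 140.9, 270.7]
tcp_rot: [180.0, 0.6, -175.6]
ft_force: [1.1, 0.0, 1.3]
finger_gap: 85.6
grip_force: 0.0
```

>>> play_rows([
  [1, [25, 10, 0], 0],
  [1, [35, 20, 0], 0],
  [1, [35, 20, 0], 0],
  [1, [35, 20, 0], 0],
  [1, [35, 20, 0], 0],
  [1, [25, 20, 0], 0],
  [1, [0, 0, 0], 0],
  [1, [0, 0, 0], 0],
])

```text
time: 28.27
tool_pos: [422.8, 236.7, 263.5]
tcp_rot: [180.0, 0.0, -175.5]
ft_force: [0.9, -0.4, 0.7]
finger_gap: 85.6
grip_force: 0.0
```

Run:
```python
from h import *
go(0,0)
s=snapshot("top"); t=snapshot("side")
for q in (s,t):
    for n in ("wash_bottle","tray_place","waste_jar","well_plate","plate_corner","short_bottle","dropper","tip_box"): print(n,[(round(x["p"],2),w(x["xyz"],q)) for x in pinpoint(n,q)[:2]])
A=cv2.resize(s["color"][150:235,365:505],(800,300*486//486),interpolation=cv2.INTER_CUBIC)
A=cv2.resize(s["color"][145:235,365:505],(467,300),interpolation=cv2.INTER_CUBIC)
B=cv2.resize(t["color"][120:240,270:400],(325,300),interpolation=cv2.INTER_CUBIC)
C=cv2.resize(s["color"][130:290,150:400],(467,299),interpolation=cv2.INTER_CUBIC)
D=cv2.resize(t["color"][240:360,300:430],(325,299),interpolation=cv2.INTER_CUBIC)
cv2.imwrite("pics/fin.png",np.clip(np.vstack([np.hstack([A,B]),np.hstack([C,D])])[:,:,::-1]*1.4,0,255).astype(np.uint8))
```

```text
now [422.8 236.7 263.5] [ 180.     0.  -175.5] F [ 0.9 -0.4  0.7] 28.2667
sx 440.2 sy -202.6 sz None
wash_bottle [(0.58, array([622. , 137.7,   6.4]))]
tray_place [(0.85, array([624.8, 138. ,  -0.1]))]
waste_jar [(0.64, array([614.1, 240.5,   2.1])), (0.41, array([ 654.3, -274.5,   60. ]))]
well_plate [(0.85, array([ 615.1, -212.4,   57.8]))]
plate_corner [(0.57, array([ 653.6, -271.7,   59.7]))]
short_bottle [(0.48, array([463.8, 365. ,  -1. ]))]
dropper []
tip_box [(0.85, array([427.6,  29.7,   0.7]))]
wash_bottle [(0.85, array([493.6, 477.1,  -0.6])), (0.75, array([619.7, 143.1,   4.8]))]
tray_place [(0.95, array([622.1, 143.2,   2.9]))]
waste_jar [(0.9, array([609.8, 245.5,   4.4]))]
well_plate [(0.76, array([ 609.1, -213.5,   59.3]))]
plate_corner []
short_bottle [(0.72, array([463.2, 366.7,  -0.8]))]
dropper [(0.91, array([426.1, 210.3,   2.8]))]
tip_box [(0.84, array([434.9,  31.8,   0.7]))]
```

View pics/fin.png

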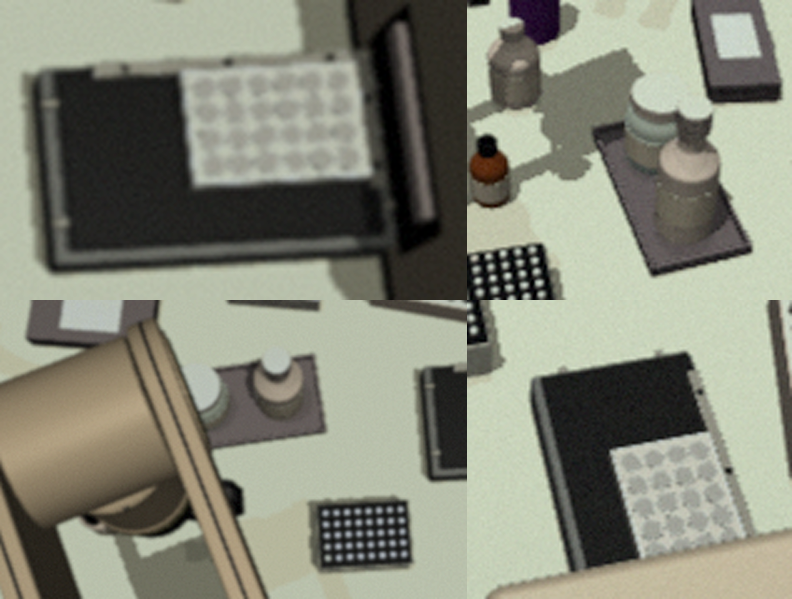

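The plate sits square in the corner (180–370, 60–185), touching both bars, and the bottle stands upright in the tray beside the jar (690,170). The bystanders haven't moved.

```bash
python3 -c "
from bench import *
print(hand_in())"
```

```text
the job is handed in; nothing more can be done
None
```

The job is handed in after 28 s of the 62 s: the plate sits square against the long fence and end stop (5.4 N at most towards the stop, carriage not seen to move), and the wash bottle stands upright in the tray beside the jar, with everything else left in place.

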